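# Fit a punch in the upholsterer's die holder and hold its bayonet collar home

## Robot

A 6-joint arm with a two-finger parallel gripper is mounted at the origin on the work surface. World frame = base frame: x ahead of the robot, y to its left, z up, the work surface at z = 0. Lengths are in m, angles in rad, forces in N, time in s.
With the tool pointing down it reaches from about 0.375 to 0.75 m from the base axis. Payload 9 kg.
Tool frame: the origin (TCP) lies at the very end of the fingers, on their centre line; the grasp point (between the pads) lies 19 mm behind it (grasp_offset is the distance from the TCP to the grasp point, in m); z points along the fingers, x is the direction in which the jaws open and shut, and the axes are right-handed (so a half turn about z gives the same grasp; the last joint's range is limited). The gripper opens to 85 mm and grips with 20 to 120 N. Pads are 22 mm wide; open, the fingers measure 114 mm over their backs; the gripper's body (76 mm by 85 mm) begins 54 mm behind the grasp point. The pads swing forward as they close: fully open they stand 13 mm farther back than shut.
Start: joints at [1.124, 0.104, 0.097, 1.564, 0, 1.353], TCP at [0.136, 0.584, 0.231] pointing down, gripper open.
Joint ranges: [-2.99, 2.99], [-0.84, 1.86], [-1.1, 1.16], [-1.84, 2.11], [-1.51, 1.56], [-3.14, 3.14]. Speed limits (rad/s): [2.22, 2.22, 2.57, 3.14, 3.14, 3.14].

## Interface

Orientations are given as a rotation vector (axis times angle).
In Python, from plant import get_obs, snapshot, finish_job, regions_of, mark_of, grasp_offset gives the robot as it stands. The module is installed in compiled form; this text tells all that it offers.
- The arm moves only by the tool step_arm, never from a script. Its argument "commands" is a list that holds one entry, the list of rows, each a list of 6 numbers: the shift along the tool's x, y, z in cm, then the turn, a rotation vector about the tool's x, y, z in rad. In form: [[[dx, dy, dz, wx, wy, wz], ...]]. A call has exactly 8 rows; each row shifts and turns the commanded pose from where the row before left it, along the tool's axes as they then stand; what a row does not reach is not made up. A row lasts 1/12 s, in which the tool goes at most 41.7 mm and 7.16 degrees, less where a joint would pass 70% of its speed; a pose out of reach is approached as far as the arm can. A call is refused whole if a number of a shift passes 4.17 or a number of a turn 0.125, either way. A call with a gripper value outside its range is refused whole. "grip" is the closure in counts, from 0 (fully open) to 255 (shut), set as the call begins (left out, the last holds). The fingers move at their own pace and stop on an object; the grip force is fixed at half the most. Time passes only in rows, so rows that do not move let the fingers close, or fill a call up. It gives the time, the measured TCP pose, the force and the opening at its end, in the units of the state.
- get_obs(): the state, without advancing time (a new reading comes with each control period).
- snapshot(name): name is "scene" or "top" or "wrist"; returns a dict with "pixels" (420x560x3 uint8, red, green, blue), "mtx" (3x3 intrinsics, pixels), "k1" (the pictures are not rectified: a ray, as slopes to the right and down, at radius r is drawn at 1 + k1 r^2 times it, then the intrinsics apply), "world_to_cam" (4x4, takes a point from world to camera coordinates). Camera axes: x right, y up, looking along -z (the intrinsics and any distortion apply to the point x, -y, -z); pixel columns grow to the right and rows downward; lengths in m; the calibration is good to about 2 mm. A picture is of the moment at which its call begins. There is no depth.
- finish_job(): hands the job in, once; it reports no verdict.
Trained networks look in the newest picture that a camera, given by its name, has taken for a name from the list of things; names that differ only in an ending like _2 or _b are one class to them, and where a whole thing is asked for, a point or a joint stands for the part that bears it (a point fixed in the world has none). Each returns a list of dicts, best first, with "score" (0 to 1); they miss things now and then, are a little off and sometimes report something else, mostly with a low value. They report only what shows in the picture. A call takes as long as a camera call. They do not tell look-alikes from the thing itself.
- regions_of(camera, label): "pixels" (420x560 bool, what is visible of it) and "box" ([left, top, width, height] in pixels, round what is visible of it).
- mark_of(camera, label): "centre" ([column, row] in pixels: a listed point, or the origin of a listed thing).
The state is a dict: "time": time; "joints": joint angles; "joint_velocities": joint speeds; "joint_torque": joint torques, N m; "eef_pos": TCP position; "tool_rot": TCP orientation; "contact_force": force on the tool from outside, world axes, zero at the start; "ft_torque": the same for the moment, N m; "opening": finger opening in m.
Only numpy, scipy, OpenCV 4.12 (cv2) and the standard library are available. Lean on these libraries where they do the work, as an engineer would, in place of code of your own. Each camera call takes 0.05 s, during which the arm holds its last target. There are 200 camera calls.

## Task

Take the long plain punch, the tallest of the three in the wooden rack, and drop it end-down into the bore of the steel die holder so that it stands on the bottom. Then turn the knurled collar on the holder until its hidden keyways drop over the pins, push it fully home against its spring, and finish like that: still gripping the collar and holding it down, because the spring lifts it again when it is let go. Leave the other two punches and everything else on the bench where they are.

Things in the scene. Friction and masses are not known exactly. Their poses are not given: they have to be found in the camera images.
- punch_mid (a point): centre (half-way up) of the punch to fit: a plain straight steel rod, 12 mm diameter, 75 mm long, 0.07 kg, foot tapered to 7 mm over the last 5 mm, z along the rod. It stands upright in one of the rack's three holes, which one varies; its foot is 10 mm and its top 85 mm above the table, 50 mm of it above the rack
- rack: dark wooden block 160 x 50 x 35 mm, fixed; origin at the centre of its underside, x along its length. Three round holes, 15.5 mm wide and 25 mm deep, at x = -50, 0 and +50 mm, each with a punch standing in it
- stub_mid (a point): bystander in the rack: centre of a short plain steel punch, 12 mm diameter, 48 mm long (top 58 mm above the table)
- domed_mid (a point): bystander in the rack: centre of a steel punch with a wide domed head 22 mm across, 58 mm long in all (top 68 mm above the table)
- holder: die holder, fixed: round dark steel flange 110 mm diameter, 15 mm thick, with an upright hollow steel post, 32 mm outer diameter, top 72 mm above the table; origin on the table, on the post's axis. Three radial pins, 5 mm thick, 120 degrees apart, stick 5.5 mm out of the post, their tops 50 mm above the table
- holder_mouth (a point): centre of the mouth of the post's bore, 72 mm above the table. The bore is 16 mm wide, 57 mm deep, its floor 15 mm above the table: a seated punch's top is 90 mm above the table. The mouth lies 18 mm below the collar's top rim while the collar rests on the pins: the punch goes in through the collar's 35 mm opening
- collar_mid (a point): centre (half-way up) of the knurled aluminium collar, a ring of 52 mm outer diameter, 35 mm bore, 40 mm high, 0.11 to 0.23 kg, loose on the post. At the start it rests on the pins: centre 70 mm above the table. Over the pins it goes down 13 mm (centre at 57 mm) onto the sprung seat ring; pressed 7 mm more (centre at 50 mm) it is fully home
- collar_rim (a point): centre of the collar's upper rim, 20 mm above its centre. In the collar's bore are three keyways, 120 degrees apart, open only at the lower end and not seen from outside; their place is not marked, but one fitting angle lies within any third of a turn, good to about 9 degrees either way. Twisted hard against the pins it binds; let go, it drops freely
- seat (a joint): sprung ring round the foot of the post, under the collar; value in m: 0 with the spring free, 0.007 pressed down to its stop. It takes 2.8 N to start it and 7.7 N at the stop, so the collar's own weight does not press it
- spool_a: bystander: thread spool, 36 mm diameter, 54 mm high, standing between rack and holder; origin under its centre
- spool_b: bystander: thread spool, 36 mm diameter, 54 mm high, farther from the robot; origin under its centre
- jar: bystander: glass jar, 60 mm diameter, 75 mm high; origin under its centre
- mallet: bystander: mallet 240 mm long, lying on its side, at the robot's left
- wax_block: bystander: pale wax block 60 x 35 x 22 mm, close in front of the robot; origin under its centre
- stapler: bystander: grey staple gun about 170 x 170 x 32 mm, lying on its side, at the robot's right; origin under the end of its grip
Mind the look-alikes: they are no part of the job. Leave any blue or purple look-alike of the holder alone. Of the things shaped like the part that bears collar_mid, the aluminium one is meant.

How it is judged:
By the outcome, as a careful person would: the job done as asked, in the order asked, and still so for the second after the job is handed in, while the arm keeps its last pose, push and grip.
It also fails if it takes over 58 s, if anything falls off the work surface, if the arm or the gripper's body presses on something with over 40 N, if the wrist force passes 120 N, or if a joint passes its speed limit or range.

## Working session

There is one attempt and no reset: what is moved stays moved. The work goes in short steps, Python scripts to look and compute and a tool call to move; the robot and the scene stay as the last step left them, time stands still between calls to the robot, and variables do not carry over. Pictures are saved under pics/ and viewed, about 8 in all and at most 12, crops included, and the job is handed in when it is done.

Besides the shell and the picture viewer there is one more tool, called after "Request:" as name(argument=value, ...), one argument or row to a line, values as JSON. step_arm: Moves the arm, as the interface text tells. Its arguments: {"type":"object","properties":{"commands":{"type":"array","items":{"type":"array","items":{"type":"array","items":{"type":"number"}}}},"grip":{"type":"number"}},"required":["commands"]}

```bash
mkdir -p pics; cat > h.py <<'E'
import numpy as np, cv2
from plant import *
from scipy.spatial.transform import Rotation as R
def snap(n,f=None):
    s=snapshot(n)
    if f: cv2.imwrite('pics/'+f,cv2.cvtColor(s['pixels'],cv2.COLOR_RGB2BGR))
    return s
def ray(s,uv):
    K=np.array(s['mtx']);d=(np.array(uv,float)-[K[0,2],K[1,2]])/[K[0,0],K[1,1]]
    x=d.copy()
    for _ in range(20): x=d/(1+s['k1']*(x@x))
    W=np.array(s['world_to_cam']);Rm=W[:3,:3];c=-Rm.T@W[:3,3]
    return c,Rm.T@np.array([x[0],-x[1],-1])
def atz(s,uv,z):
    c,r=ray(s,uv);return c+r*(z-c[2])/r[2]
def proj(s,p):
    W=np.array(s['world_to_cam']);q=W[:3,:3]@np.array(p)+W[:3,3]
    x=np.array([q[0],-q[1]])/-q[2];x=x*(1+s['k1']*(x@x));K=np.array(s['mtx'])
    return x*[K[0,0],K[1,1]]+[K[0,2],K[1,2]]
E
python3 - <<'E'
from h import *
Z=dict(punch_mid=.0475,stub_mid=.034,domed_mid=.039,rack=0,holder=0,holder_mouth=.072,collar_mid=.07,collar_rim=.09,spool_a=0,jar=0)
ims=[]
for cam in('top','scene'):
    s=snap(cam,cam+'.png');print(cam,s['k1'])
    for l,z in Z.items():
        for m in mark_of(cam,l)[:3]: print(l,np.round(m['score'],2),np.round(m['centre']),np.round(atz(s,m['centre'],z),3))
o=get_obs();print(o['time'],R.from_rotvec(o['tool_rot']).as_matrix().round(3),o['eef_pos'],o['opening'],grasp_offset)
E
```

```text
top -0.11223241129776607
punch_mid 0.38 [334. 233.] [ 0.508 -0.19   0.048]
stub_mid 0.61 [338. 219.] [ 0.547 -0.204  0.034]
stub_mid 0.47 [212. 203.] [0.595 0.144 0.034]
stub_mid 0.29 [211. 209.] [0.58  0.147 0.034]
domed_mid 0.36 [335. 254.] [ 0.452 -0.194  0.039]
rack 0.79 [334. 232.] [ 0.515 -0.197  0.   ]
holder 0.93 [194. 154.] [0.741 0.2   0.   ]
holder 0.76 [205. 273.] [0.403 0.166 0.   ]
holder 0.74 [210. 206.] [0.59  0.153 0.   ]
holder_mouth 0.98 [192. 148.] [0.744 0.194 0.072]
holder_mouth 0.92 [201. 276.] [0.397 0.168 0.072]
holder_mouth 0.67 [208. 204.] [0.587 0.15  0.072]
collar_mid 0.69 [211. 204.] [0.589 0.144 0.07 ]
collar_mid 0.69 [164. 221.] [0.543 0.269 0.07 ]
collar_rim 0.81 [213. 204.] [0.585 0.134 0.09 ]
collar_rim 0.76 [159. 220.] [0.545 0.279 0.09 ]
spool_a 0.52 [248. 148.] [0.758 0.043 0.   ]
spool_a 0.44 [269. 214.] [ 0.566 -0.016  0.   ]
jar 0.84 [311. 142.] [ 0.775 -0.138  0.   ]
scene -0.07699992103068919
punch_mid 0.39 [206. 245.] [ 0.506 -0.194  0.047]
stub_mid 0.7 [335. 200.] [0.552 0.175 0.034]
stub_mid 0.52 [216. 261.] [ 0.554 -0.193  0.034]
domed_m
[... 226 characters left out ...]
holder 0.75 [390. 247.] [0.743 0.204 0.   ]
holder 0.64 [298. 180.] [0.396 0.169 0.   ]
holder_mouth 0.9 [298. 164.] [0.405 0.158 0.072]
holder_mouth 0.74 [333. 198.] [0.572 0.149 0.072]
holder_mouth 0.67 [389. 228.] [0.734 0.192 0.072]
collar_mid 0.9 [338. 202.] [0.59  0.149 0.07 ]
collar_mid 0.76 [366. 188.] [0.592 0.247 0.07 ]
collar_rim 0.79 [366. 179.] [0.58  0.253 0.09 ]
collar_rim 0.57 [337. 195.] [0.582 0.151 0.09 ]
spool_a 0.91 [346. 280.] [0.757 0.043 0.   ]
spool_a 0.58 [285. 239.] [0.565 0.001 0.   ]
jar 0.82 [289. 322.] [ 0.774 -0.137  0.   ]
1.1 [[ 0.227  0.974  0.   ]
 [ 0.974 -0.227  0.   ]
 [ 0.     0.    -1.   ]] [0.13609275 0.58439882 0.23135755] 0.08545729365323873 0.0187
```

```bash
ls pics
```

```text
scene.png
top.png
```

View pics/top.png

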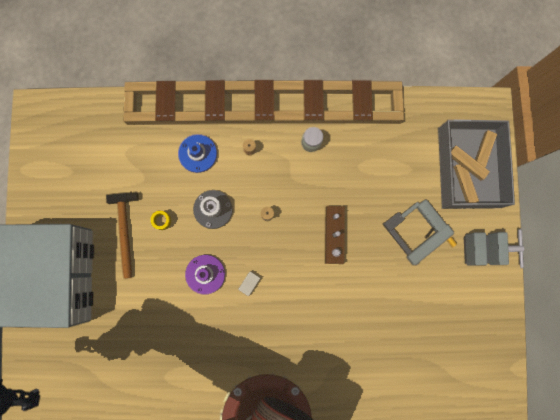

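View pics/scene.png

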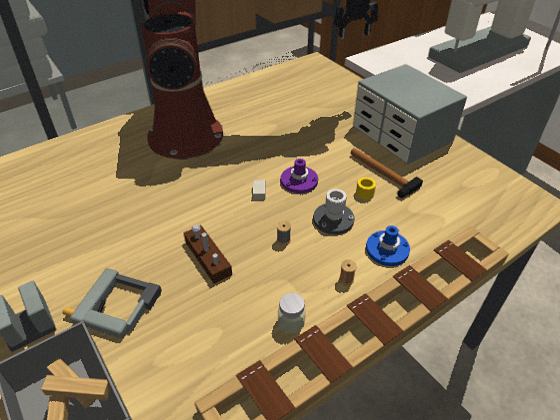

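Top view: the dark holder with the aluminium collar is at (211,205); the blue one (197,152), the purple one (205,273) and the yellow ring (160,220) are look-alikes. The rack is at (335,234), and its candidate punches in the scene view are at (196,231), (205,240) and (215,260). I'll check the choice in a close crop.

```bash
python3 - <<'E'
import cv2,numpy as np
a=cv2.imread('pics/scene.png');b=cv2.imread('pics/top.png')
f=lambda i,x,y:cv2.resize(i[y:y+70,x:x+70],(390,390),interpolation=cv2.INTER_CUBIC)
cv2.imwrite('pics/c1.png',np.hstack([f(a,170,215),f(b,300,200)]))
E
```

```text
(no output)
```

View pics/c1.png

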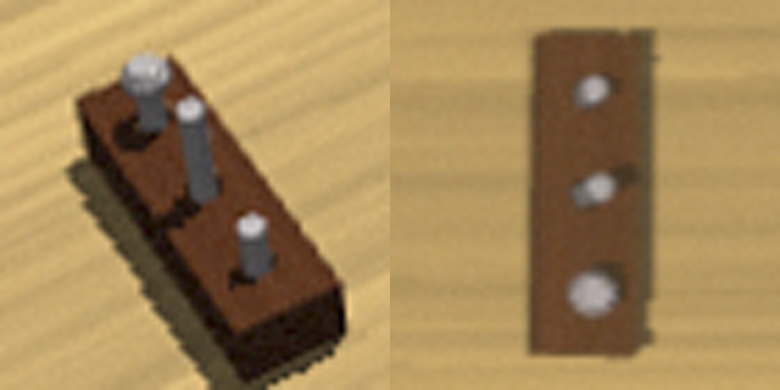

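The crop shows the long plain punch in the middle hole, with its top at scene (204,234) and top (337.7,233.6). The domed punch is at the near end and the stub at the far end.

```bash
python3 - <<'E'
from h import *
s=snap('scene');t=snap('top')
print(atz(s,[204.1,234.4],.085),atz(t,[337.7,233.6],.085))
o=get_obs();print(o['time'])
M=R.from_rotvec(o['tool_rot']).as_matrix();print(M.T@(np.array([.43,.22,.23])-o['eef_pos'])*100)
E
```

```text
[ 0.50684691 -0.1932914   0.085     ] [ 0.50410622 -0.19640524  0.085     ]
1.2
[-28.8234255   36.89064454   0.12933214]
```

Request:
step_arm(
  commands=[
    [[-2.4, 3.1, 0, 0, 0, 0], [-2.4, 3.1, 0, 0, 0, 0], [-2.4, 3.1, 0, 0, 0, 0], [-2.4, 3.1, 0, 0, 0, 0], [-2.4, 3.1, 0, 0, 0, 0], [-2.4, 3.1, 0, 0, 0, 0], [-2.4, 3.1, 0, 0, 0, 0], [-2.4, 3.1, 0, 0, 0, 0]],
  ],
  grip=0,
)

```text
time: 1.87
eef_pos: [0.3349, 0.3396, 0.2315]
tool_rot: [2.46, 1.954, 0.001]
contact_force: [0.8, 0.3, -0.8]
opening: 0.0856
```

Request:
step_arm(
  commands=[
    [[-3.4, 2.0, 0, 0, 0, 0], [-3.4, 2.0, 0, 0, 0, 0], [-3.4, 2.0, 0, 0, 0, 0], [-3.4, 2.0, 0, 0, 0, 0], [-3.4, 2.0, 0, 0, 0, 0], [-3.4, 2.0, 0, 0, 0, 0], [-3.4, 2.0, 0, 0, 0, 0], [-3.4, 2.0, 0, 0, 0, 0]],
  ],
)

```text
time: 2.53
eef_pos: [0.4284, 0.038, 0.2316]
tool_rot: [2.46, 1.953, 0.001]
contact_force: [0.9, -0.1, 0.0]
opening: 0.0853
```

Request:
step_arm(
  commands=[
    [[-3.3, 2.0, 0, 0, 0, 0], [-3.3, 2.0, 0, 0, 0, 0], [-3.3, 2.0, 0, 0, 0, 0], [-3.3, 2.0, 0, 0, 0, 0], [-3.3, 2.0, 0, 0, 0, 0], [-0.5, 0, 0, 0, 0, -0.115], [0, 0, 0, 0, 0, -0.114], [0, 0, 0, 0, 0, 0]],
  ],
)

```text
time: 3.2
eef_pos: [0.4869, -0.1492, 0.231]
tool_rot: [-2.217, -2.225, 0.0]
contact_force: [0.6, -0.2, -0.4]
opening: 0.0853
```

```bash
python3 - <<'E'
from h import *
s=snap('wrist','w1.png')
print(get_obs()['eef_pos'],R.from_rotvec(get_obs()['tool_rot']).as_matrix().round(3))
for l,z in dict(punch_mid=.0475,stub_mid=.034,domed_mid=.039,rack=0).items():
    for m in mark_of('wrist',l)[:3]: print(l,np.round(m['score'],2),np.round(m['centre']),np.round(atz(s,m['centre'],z),4))
E
```

```text
[ 0.48698845 -0.14856965  0.23119996] [[ 0.002  1.    -0.   ]
 [ 1.    -0.002  0.   ]
 [ 0.    -0.    -1.   ]]
punch_mid 0.73 [234. 205.] [ 0.5057 -0.1949  0.0475]
stub_mid 0.6 [240. 246.] [ 0.5561 -0.1917  0.034 ]
domed_mid 0.96 [241. 153.] [ 0.4553 -0.1868  0.039 ]
rack 0.65 [244. 190.] [ 0.5022 -0.1895  0.    ]
```

View pics/w1.png

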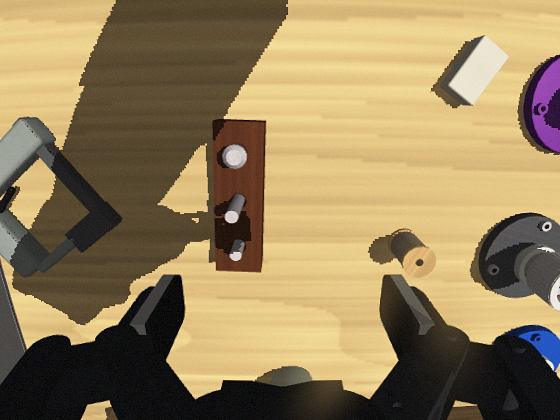

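The wrist view shows the tall punch's top at about (232,217) in the middle hole, the domed head at (234,156), and the stub at (237,254).

```bash
python3 - <<'E'
from h import *
s=snap('wrist');print(atz(s,[232,216.5],.085))
im=s['pixels'][195:275,195:275]
cv2.imwrite('pics/c2.png',cv2.cvtColor(cv2.resize(im,(560,560),interpolation=cv2.INTER_NEAREST),cv2.COLOR_RGB2BGR))
r=regions_of('wrist','punch_mid')
for q in r[:2]: print(q['score'],q['box'])
E
```

```text
[ 0.50538099 -0.19025524  0.085     ]
0.81 [222.6, 192.8, 21.7, 29.5]
```

Request:
step_arm(
  commands=[
    [[-1.5, 0.6, 0, 0, 0, 0], [-1.5, 0.6, 1, 0, 0, 0], [-1.4, 0.6, 2, 0, 0, 0], [0, 0, 2, 0, 0, 0], [0, 0, 2, 0, 0, 0], [0, 0, 2, 0, 0, 0], [0, 0, 1, 0, 0, 0], [0, 0, 0, 0, 0, 0]],
  ],
)

```text
time: 4.22
eef_pos: [0.5039, -0.1912, 0.1289]
tool_rot: [-2.219, -2.219, 0.001]
contact_force: [-0.5, 0.6, -0.1]
opening: 0.0855
```

```bash
python3 - <<'E'
from h import *
s=snap('wrist','w2.png');o=get_obs()
print(o['eef_pos'])
for m in mark_of('wrist','punch_mid')[:3]: print(np.round(m['score'],2),np.round(m['centre']),np.round(atz(s,m['centre'],.0475),4))
r=regions_of('wrist','punch_mid')
for q in r[:2]: print(q['score'],q['box'])
for z in(.035,.085): print(proj(s,[.5055,-.193,z]))
E
```

```text
[ 0.50458202 -0.19172414  0.1307054 ]
0.83 [279. 222.] [ 0.5038 -0.1913  0.0475]
0.96 [267.5, 206.8, 22.5, 47.6]
[276.66812183 218.4158493 ]
[275.66713325 245.90879013]
```

View pics/w2.png

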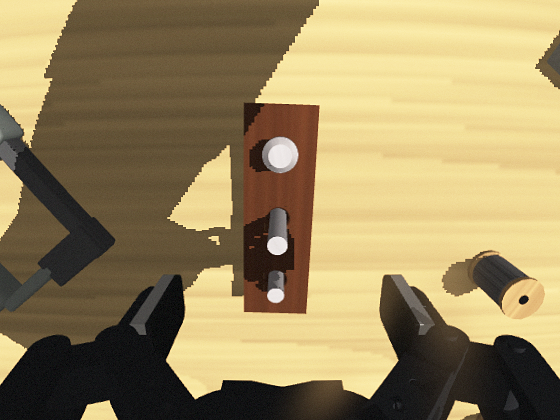

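The punch's top shows at (277,245), within 2 px of prediction, so I'll go straight down.

Request:
step_arm(
  commands=[
    [[0, 0, 1.5, 0, 0, 0], [0, 0, 1.5, 0, 0, 0], [0, 0, 1.5, 0, 0, 0], [0, 0, 1.5, 0, 0, 0], [0, 0, 1, 0, 0, 0], [0, 0, 0, 0, 0, 0], [0, 0, 0, 0, 0, 0], [0, 0, 0, 0, 0, 0]],
  ],
)

```text
time: 5.03
eef_pos: [0.5058, -0.1927, 0.0627]
tool_rot: [2.22, 2.221, 0.001]
contact_force: [-0.2, 0.7, 0.3]
opening: 0.0855
```

Request:
step_arm(
  commands=[
    [[0, 0, 0, 0, 0, 0], [0, 0, 0, 0, 0, 0], [0, 0, 0, 0, 0, 0], [0, 0, 0, 0, 0, 0], [0, 0, 0, 0, 0, 0], [0, 0, 0, 0, 0, 0], [0, 0, 0, 0, 0, 0], [0, 0, 0, 0, 0, 0]],
  ],
  grip=255,
)

```text
time: 5.7
eef_pos: [0.5052, -0.1924, 0.0615]
tool_rot: [2.221, 2.221, 0.0]
contact_force: [-0.4, 0.6, 1.8]
opening: 0.0095
```

Request:
step_arm(
  commands=[
    [[0, 0, -0.7, 0, 0, 0], [0, 0, -1.3, 0, 0, 0], [0, 0, -2, 0, 0, 0], [0, 0, -2, 0, 0, 0], [0, 0, -2.5, 0, 0, 0], [0, 0, -2.5, 0, 0, 0], [0, 0, -2, 0, 0, 0], [0, 0, -0.5, 0, 0, 0]],
  ],
)

```text
time: 6.37
eef_pos: [0.5064, -0.1931, 0.2013]
tool_rot: [2.217, 2.218, 0.002]
contact_force: [0.6, 0.1, 0.3]
opening: 0.0096
```

Request:
step_arm(
  commands=[
    [[2, 0.4, 0, 0, 0, 0], [3.5, 0.8, 0, 0, 0, 0], [3.8, 0.8, 0, 0, 0, 0], [3.8, 0.8, 0, 0, 0, 0], [3.8, 0.8, 0, 0, 0, 0], [3.8, 0.8, 0, 0, 0, 0], [3.5, 0.8, 0, 0, 0, 0], [2.0, 0.4, 0, 0, 0, 0]],
  ],
)

```text
time: 7.03
eef_pos: [0.5609, 0.0733, 0.1962]
tool_rot: [-2.218, -2.224, -0.001]
contact_force: [0.5, -0.8, -1.1]
opening: 0.0092
```

```bash
python3 - <<'E'
from h import *
s=snap('wrist','w3.png');o=get_obs()
print(o['eef_pos'],o['opening'])
for l,z in dict(holder_mouth=.072,collar_rim=.09,collar_mid=.07,holder=0,punch_mid=.16).items():
  for m in mark_of('wrist',l)[:3]: print(l,np.round(m['score'],2),np.round(m['centre']),np.round(atz(s,m['centre'],z),4))
E
```

```text
[0.56105239 0.07525709 0.1960796 ] 0.009474621399089722
holder_mouth 0.78 [368. 230.] [0.5829 0.1466 0.072 ]
holder_mouth 0.62 [400. 378.] [0.7414 0.1941 0.072 ]
collar_rim 0.84 [516. 185.] [0.5396 0.2558 0.09  ]
collar_rim 0.81 [373. 236.] [0.5811 0.1463 0.09  ]
collar_mid 0.9 [503. 182.] [0.5414 0.2584 0.07  ]
collar_mid 0.56 [370. 230.] [0.5838 0.1491 0.07  ]
holder 0.93 [387.   9.] [0.3989 0.169  0.    ]
holder 0.77 [353. 204.] [0.5816 0.149  0.    ]
holder 0.57 [368. 229.] [0.6095 0.1667 0.    ]
punch_mid 0.67 [281. 267.] [0.5727 0.0745 0.16  ]
```

View pics/w3.png

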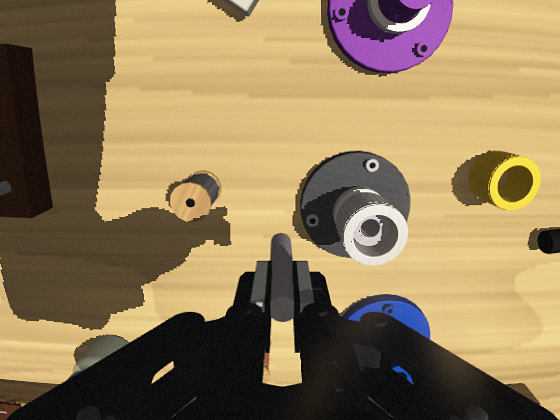

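Wrist view: the punch is held upright, foot at about (281,238). The aluminium collar's rim is centred at about (376,234), with the blue, purple and yellow look-alikes clear of it.

Request:
step_arm(
  commands=[
    [[1, 0.3, 0, 0, 0, 0], [1.5, 0.5, 0, 0, 0, 0], [1.5, 0.5, 0, 0, 0, 0], [1.5, 0.5, 0, 0, 0, 0], [1.2, 0.4, 0, 0, 0, 0], [0.6, 0.0, 0, 0, 0, 0], [0, 0, 0, 0, 0, 0], [0, 0, 0, 0, 0, 0]],
  ],
)

```text
time: 8.0
eef_pos: [0.5829, 0.1425, 0.1962]
tool_rot: [-2.221, -2.222, 0.001]
contact_force: [0.2, 0.2, -0.4]
opening: 0.009
```

```bash
python3 - <<'E'
from h import *
s3=cv2.imread('pics/w3.png')
s=snap('wrist','w4.png');o=get_obs();p=o['eef_pos']
print(p,o['opening'])
for l,z in dict(holder_mouth=.072,collar_rim=.09,collar_mid=.07,holder=0).items():
  for m in mark_of('wrist',l)[:3]: print(l,np.round(m['score'],2),np.round(m['centre']),np.round(atz(s,m['centre'],z),4))
f=proj(s,[p[0],p[1],.1446]);print('foot pred',f,'top',proj(s,[p[0],p[1],.2196]))
for z in (.072,.09): print(proj(s,[.583,.1475,z]))
im=s['pixels'][150:350,190:390]
cv2.imwrite('pics/c4.png',cv2.cvtColor(cv2.resize(im,(600,600),interpolation=cv2.INTER_CUBIC),cv2.COLOR_RGB2BGR))
E
```

```text
[0.58286271 0.14224375 0.19628084] 0.009327468517673927
holder_mouth 0.96 [290. 204.] [0.5826 0.1509 0.072 ]
collar_rim 0.71 [448. 160.] [0.5435 0.267  0.09  ]
collar_mid 0.84 [289. 203.] [0.5828 0.15   0.07  ]
collar_mid 0.59 [436. 156.] [0.5432 0.2669 0.07  ]
holder 0.91 [322. 318.] [0.7426 0.1915 0.    ]
holder 0.62 [288. 182.] [0.5809 0.1508 0.    ]
holder 0.31 [291. 202.] [0.6024 0.1539 0.    ]
foot pred [278.45831911 238.14869316] top [276.76054455 308.82954738]
[285.79741039 204.13733747]
[286.05992914 210.93776258]
```

View pics/c4.png

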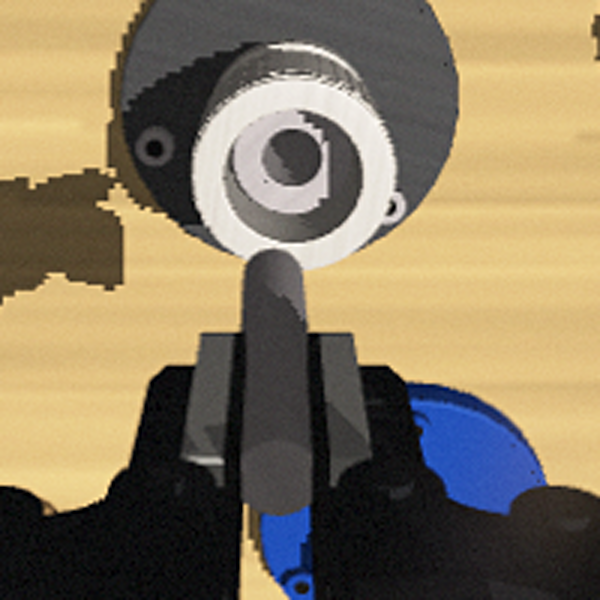

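The crop shows the mouth at about full-image (287,202), the rim centre at (288,207), and the punch foot at (281,236), so the foot is about 4–5 mm short in y. I'll correct that, lower it to just above the rim, and look again.

Request:
step_arm(
  commands=[
    [[0.2, -0.1, 0, 0, 0, 0], [0.25, 0, 0.6, 0, 0, 0], [0, 0, 1, 0, 0, 0], [0, 0, 1, 0, 0, 0], [0, 0, 1, 0, 0, 0], [0, 0, 0.9, 0, 0, 0], [0, 0, 0, 0, 0, 0], [0, 0, 0, 0, 0, 0]],
  ],
)

```text
time: 8.92
eef_pos: [0.5814, 0.1472, 0.1503]
tool_rot: [-2.22, -2.221, 0.002]
contact_force: [0.1, 0.3, -0.5]
opening: 0.0093
```

```bash
python3 - <<'E'
from h import *
s=snap('wrist','w5.png');o=get_obs();p=o['eef_pos']
print(p,o['opening'],o['contact_force'])
for l,z in dict(holder_mouth=.072,collar_rim=.09,collar_mid=.07).items():
  for m in mark_of('wrist',l)[:1]: print(l,np.round(m['score'],2),np.round(m['centre']),np.round(atz(s,m['centre'],z),4))
h=p[2]-.0515
print('foot pred',proj(s,[p[0],p[1],h]),'top',proj(s,[p[0],p[1],h+.075]),'mouth',proj(s,[p[0],p[1],.072]),'rim',proj(s,[p[0],p[1],.09]),proj(s,[p[0],p[1]+.01,.072]),proj(s,[p[0]+.01,p[1],.072]))
im=s['pixels'][150:350,190:390]
cv2.imwrite('pics/c5.png',cv2.cvtColor(cv2.resize(im,(600,600),interpolation=cv2.INTER_CUBIC),cv2.COLOR_RGB2BGR))
E
```

```text
[0.58188018 0.14719364 0.15117163] 0.00949153118267779 [-1.53649319  0.66871441 -0.20994997]
holder_mouth 0.81 [278. 225.] [0.5824 0.1463 0.072 ]
collar_rim 0.92 [469. 170.] [0.5402 0.2634 0.09  ]
collar_mid 0.57 [458. 165.] [0.541  0.2661 0.07  ]
foot pred [278.95946827 239.62894213] top [277.54210814 311.22224209] mouth [279.26963002 224.07731053] rim [279.07626851 233.76782835] [293.95367498 224.08629964] [279.29134588 237.71064799]
```

View pics/c5.png

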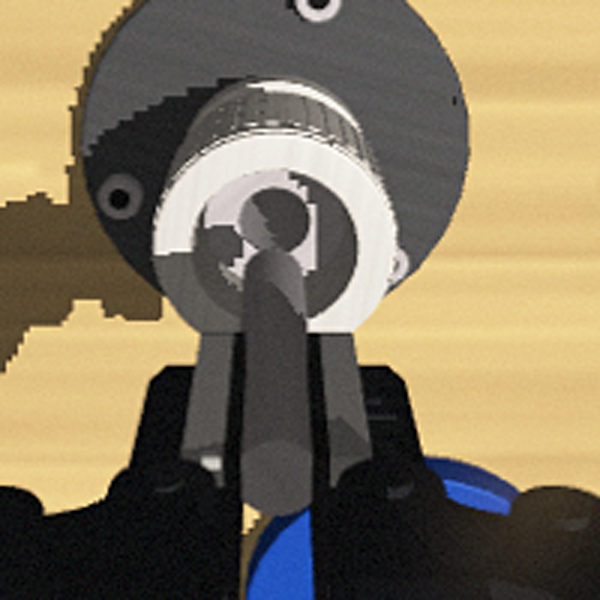

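The bore is centred at crop x≈276 and the punch foot at ≈274, so they are aligned to about 1 mm. Lowering now.

Request:
step_arm(
  commands=[
    [[0, 0, 0.5, 0, 0, 0], [0, 0, 0.6, 0, 0, 0], [0, 0, 0.6, 0, 0, 0], [0, 0, 0.6, 0, 0, 0], [0, 0, 0.6, 0, 0, 0], [0, 0, 0.4, 0, 0, 0], [0, 0, 0.2, 0, 0, 0], [0, 0, 0, 0, 0, 0]],
  ],
)

```text
time: 9.78
eef_pos: [0.5816, 0.1472, 0.1156]
tool_rot: [-2.221, -2.221, 0.001]
contact_force: [-0.2, 0.0, 0.4]
opening: 0.0094
```

Foot is at about 64 mm, below the mouth, with no contact force. Continuing.

Request:
step_arm(
  commands=[
    [[0, 0, 0.4, 0, 0, 0], [0, 0, 0.5, 0, 0, 0], [0, 0, 0.5, 0, 0, 0], [0, 0, 0.5, 0, 0, 0], [0, 0, 0.2, 0, 0, 0], [0, 0, 0, 0, 0, 0], [0, 0, 0, 0, 0, 0], [0, 0, 0, 0, 0, 0]],
  ],
)

```text
time: 10.45
eef_pos: [0.5822, 0.1472, 0.0956]
tool_rot: [2.221, 2.221, 0.001]
contact_force: [0.4, -0.1, -0.4]
opening: 0.0098
```

Request:
step_arm(
  commands=[
    [[0, 0, 0, 0, 0, 0], [0, 0, 0, 0, 0, 0], [0, 0, 0, 0, 0, 0], [0, 0, 0, 0, 0, 0], [0, 0, 0, 0, 0, 0], [0, 0, 0, 0, 0, 0], [0, 0, -1, 0, 0, 0], [0, 0, -1, 0, 0, 0]],
  ],
  grip=0,
)

```text
time: 11.12
eef_pos: [0.5815, 0.1472, 0.1156]
tool_rot: [-2.221, -2.221, 0.001]
contact_force: [0.3, 0.2, 0.3]
opening: 0.0852
```

Request:
step_arm(
  commands=[
    [[0, 0, -1.5, 0, 0, 0], [0, 0, -2, 0, 0, 0], [0, 0, -2, 0, 0, 0], [0, 0, 0, 0, 0, 0], [0, 0, 0, 0, 0, 0], [0, 0, 0, 0, 0, 0], [0, 0, 0, 0, 0, 0], [0, 0, 0, 0, 0, 0]],
  ],
)

```text
time: 11.78
eef_pos: [0.5815, 0.1472, 0.1694]
tool_rot: [-2.221, -2.221, 0.002]
contact_force: [0.6, -0.1, -0.5]
opening: 0.0855
```

```bash
python3 - <<'E'
from h import *
s=snap('wrist','w6.png');o=get_obs();p=o['eef_pos']
print(p,o['opening'],o['contact_force'])
print('rim/top',proj(s,[p[0],p[1],.09]),'mouth',proj(s,[p[0],p[1],.072]))
im=s['pixels'][130:330,180:380]
cv2.imwrite('pics/c6.png',cv2.cvtColor(cv2.resize(im,(600,600),interpolation=cv2.INTER_CUBIC),cv2.COLOR_RGB2BGR))
E
```

```text
[0.58151945 0.14720049 0.16949144] 0.08541122811263774 [-0.03240985  0.29379369 -0.98738583]
rim/top [279.24824319 222.8578425 ] mouth [279.41604872 214.59084376]
```

View pics/c6.png

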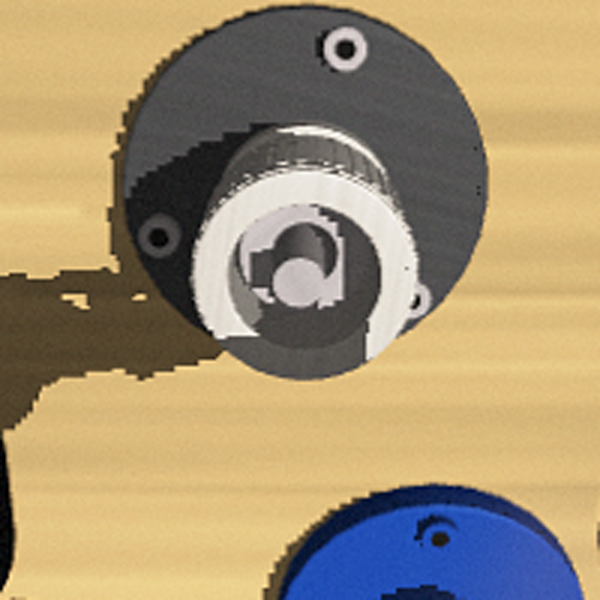

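The punch is standing in the bore with its top at crop (299,282), matching the projection for 90 mm height, so it is seated. The collar rim is concentric with the TCP. Going down to grip the collar.

Request:
step_arm(
  commands=[
    [[0, 0, 1, 0, 0, 0], [0, 0, 2, 0, 0, 0], [0, 0, 2, 0, 0, 0], [0, 0, 2, 0, 0, 0], [0, 0, 2, 0, 0, 0], [0, 0, 1.5, 0, 0, 0], [0, 0, 1, 0, 0, 0], [0, 0, 0.4, 0, 0, 0]],
  ],
)

```text
time: 12.5
eef_pos: [0.5805, 0.1471, 0.0487]
tool_rot: [-2.22, -2.22, 0.004]
contact_force: [0.3, 0.3, -0.2]
opening: 0.0855
```

Request:
step_arm(
  commands=[
    [[0, 0, 0, 0, 0, 0], [0, 0, 0, 0, 0, 0], [0, 0, 0, 0, 0, 0], [0, 0, 0, 0, 0, 0], [0, 0, 0, 0, 0, 0], [0, 0, 0, 0, 0, 0], [0, 0, 0, 0, 0, 0], [0, 0, 0, 0, 0, 0]],
  ],
  grip=255,
)

```text
time: 13.17
eef_pos: [0.5831, 0.1475, 0.0527]
tool_rot: [2.22, 2.221, 0.003]
contact_force: [-0.5, 2.0, 5.9]
opening: 0.0504
```

Request:
step_arm(
  commands=[
    [[0, 0, 0.1, 0, 0, 0], [0, 0, 0.1, 0, 0, 0], [0, 0, 0, 0, 0, 0], [0, 0, 0, 0, 0, 0], [0, 0, 0, 0, 0, 0], [0, 0, 0, 0, 0, 0], [0, 0, 0, 0, 0, 0], [0, 0, 0, 0, 0, 0]],
  ],
)

```text
time: 13.83
eef_pos: [0.5834, 0.1475, 0.0523]
tool_rot: [2.219, 2.22, 0.004]
contact_force: [-4.4, 0.9, 18.3]
opening: 0.0505
```

Request:
step_arm(
  commands=[
    [[0, 0, -0.1, 0, 0, 0.05], [0, 0, 0, 0, 0, 0.05], [0, 0, 0, 0, 0, 0.05], [0, 0, 0, 0, 0, 0.05], [0, 0, 0, 0, 0, 0], [0, 0, 0, 0, 0, 0], [0, 0, 0, 0, 0, 0], [0, 0, 0, 0, 0, 0]],
  ],
)

```text
time: 14.5
eef_pos: [0.5838, 0.1471, 0.0527]
tool_rot: [2.43, 1.987, 0.005]
contact_force: [0.8, 0.9, 10.9]
opening: 0.0503
```

Request:
step_arm(
  commands=[
    [[0, 0, 0, 0, 0, 0.05], [0, 0, 0, 0, 0, 0.05], [0, 0, 0, 0, 0, 0.05], [0, 0, 0, 0, 0, 0.05], [0, 0, 0, 0, 0, 0], [0, 0, 0, 0, 0, 0], [0, 0, 0, 0, 0, 0], [0, 0, 0, 0, 0, 0]],
  ],
)

```text
time: 15.17
eef_pos: [0.5837, 0.1468, 0.0526]
tool_rot: [2.616, 1.734, 0.004]
contact_force: [0.4, 0.6, 11.0]
opening: 0.0504
```

```bash
python3 - <<'E'
from h import *
o=get_obs();print(o['contact_force'],o['ft_torque'],o['joints'],o['eef_pos'])
E
```

```text
[ 0.36853343  0.63870939 10.96791043] [-0.33641785  0.15272066 -0.08911656] [ 2.98260386e-02  1.50493177e-01 -1.78878506e-01  1.23763334e+00
 -7.99918799e-04  4.30090734e-01] [0.58368912 0.14682924 0.05259425]
```

Request:
step_arm(
  commands=[
    [[0, 0, 0, 0, 0, 0.05], [0, 0, 0, 0, 0, 0.05], [0, 0, 0, 0, 0, 0.05], [0, 0, 0, 0, 0, 0.05], [0, 0, 0, 0, 0, 0], [0, 0, 0, 0, 0, 0], [0, 0, 0, 0, 0, 0], [0, 0, 0, 0, 0, 0]],
  ],
)

```text
time: 15.83
eef_pos: [0.5837, 0.1468, 0.0526]
tool_rot: [2.777, 1.464, 0.005]
contact_force: [-0.7, -0.8, 11.8]
opening: 0.0508
```

Request:
step_arm(
  commands=[
    [[0, 0, 0, 0, 0, 0.05], [0, 0, 0, 0, 0, 0.05], [0, 0, 0, 0, 0, 0.05], [0, 0, 0, 0, 0, 0.05], [0, 0, 0, 0, 0, 0], [0, 0, 0, 0, 0, 0], [0, 0, 0, 0, 0, 0], [0, 0, 0, 0, 0, 0]],
  ],
)

```text
time: 16.5
eef_pos: [0.5837, 0.1466, 0.0526]
tool_rot: [2.909, 1.18, 0.005]
contact_force: [0.5, -2.7, 11.6]
opening: 0.0505
```

Request:
step_arm(
  commands=[
    [[0, 0, 0, 0, 0, 0.05], [0, 0, 0, 0, 0, 0.05], [0, 0, 0, 0, 0, 0.05], [0, 0, 0, 0, 0, 0.05], [0, 0, 0, 0, 0, 0], [0, 0, 0, 0, 0, 0], [0, 0, 0, 0, 0, 0], [0, 0, 0, 0, 0, 0]],
  ],
)

```text
time: 17.17
eef_pos: [0.5835, 0.1467, 0.0526]
tool_rot: [3.013, 0.883, 0.005]
contact_force: [-1.9, -2.7, 11.8]
opening: 0.0507
```

```bash
python3 - <<'E'
from h import *
o=get_obs();print(o['contact_force'],o['ft_torque'],o['joints'][5],R.from_rotvec(o['tool_rot']).as_matrix()[:,0])
E
```

```text
[-1.91228404 -2.68263056 11.84132982] [-0.52781522  0.45886973 -0.13103818] 1.0300999145721348 [0.8416449  0.5400266  0.00226544]
```

Request:
step_arm(
  commands=[
    [[0, 0, 0, 0, 0, 0.05], [0, 0, 0, 0, 0, 0.05], [0, 0, 0, 0, 0, 0.05], [0, 0, 0, 0, 0, 0.05], [0, 0, 0, 0, 0, 0], [0, 0, 0, 0, 0, 0], [0, 0, 0, 0, 0, 0], [0, 0, 0, 0, 0, 0]],
  ],
)

```text
time: 17.83
eef_pos: [0.5837, 0.1466, 0.0526]
tool_rot: [3.086, 0.578, 0.005]
contact_force: [-0.5, -2.4, 11.8]
opening: 0.0511
```

Request:
step_arm(
  commands=[
    [[0, 0, 0, 0, 0, 0.05], [0, 0, 0, 0, 0, 0.05], [0, 0, 0, 0, 0, 0.05], [0, 0, 0, 0, 0, 0.05], [0, 0, 0, 0, 0, 0], [0, 0, 0, 0, 0, 0], [0, 0, 0, 0, 0, 0], [0, 0, 0, 0, 0, 0]],
  ],
)

```text
time: 18.5
eef_pos: [0.5823, 0.147, 0.0508]
tool_rot: [3.13, 0.27, 0.001]
contact_force: [-0.7, -2.0, 4.7]
opening: 0.0506
```

Force fell and z dropped 1.8 mm, so the keyways have been reached. Pushing gently.

Request:
step_arm(
  commands=[
    [[0, 0, 0.1, 0, 0, 0], [0, 0, 0.1, 0, 0, 0], [0, 0, 0.1, 0, 0, 0], [0, 0, 0.1, 0, 0, 0], [0, 0, 0, 0, 0, 0], [0, 0, 0, 0, 0, 0], [0, 0, 0, 0, 0, 0], [0, 0, 0, 0, 0, 0]],
  ],
)

```text
time: 19.17
eef_pos: [0.5823, 0.1467, 0.0478]
tool_rot: [3.129, 0.269, 0.001]
contact_force: [-5.1, -4.6, 13.8]
opening: 0.0505
```

```bash
python3 - <<'E'
from h import *
o=get_obs();print(o['contact_force'],o['ft_torque'],o['joints'][5],o['eef_pos'])
E
```

```text
[-5.13500303 -4.5708378  13.82436399] [-0.97299458  0.92008206 -0.70113451] 1.4290647917919592 [0.58231735 0.1466593  0.04780745]
```

It moves down but binds a little against the keyway walls. I'll let go so it drops freely, then regrip lower.

Request:
step_arm(
  commands=[
    [[0, 0, 0, 0, 0, 0], [0, 0, 0, 0, 0, 0], [0, 0, 0, 0, 0, 0], [0, 0, 0, 0, 0, 0], [0, 0, 0, 0, 0, 0], [0, 0, 0.3, 0, 0, 0], [0, 0, 0.3, 0, 0, 0], [0, 0, 0, 0, 0, 0]],
  ],
  grip=0,
)

```text
time: 19.83
eef_pos: [0.5815, 0.1472, 0.0394]
tool_rot: [-3.13, -0.268, 0.002]
contact_force: [-0.7, 0.4, -0.1]
opening: 0.0856
```

```bash
python3 - <<'E'
from h import *
s=snap('wrist','w7.png');o=get_obs();p=o['eef_pos']
print(p,o['opening'],o['contact_force'])
for z in(.09,.085,.077): print(z,[proj(s,[p[0]+a,p[1]+b,z]).round(1).tolist() for a,b in((0,0),(.026,0),(-.026,0),(0,.026),(0,-.026))])
E
```

```text
[0.58154052 0.14725693 0.03963863] 0.08487490462541147 [0.76756585 1.00881421 0.51687982]
0.09 [[283.6, 358.1], [359.7, 367.9], [205.3, 346.6], [298.4, 290.6], [271.1, 414.2]]
0.085 [[283.5, 348.0], [356.8, 357.6], [208.3, 336.8], [297.7, 282.4], [271.5, 403.1]]
0.077 [[283.5, 333.3], [352.5, 342.7], [212.6, 322.6], [296.7, 270.6], [272.0, 386.7]]
```

View pics/w7.png

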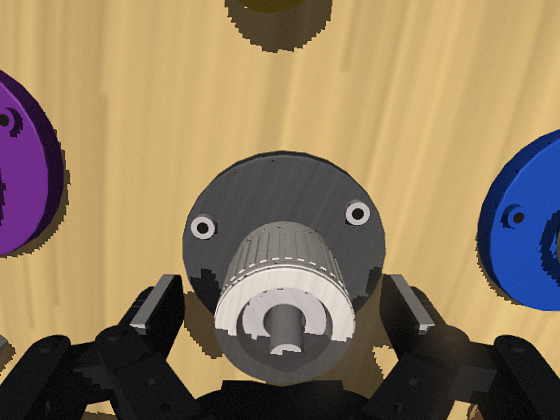

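The collar rim spans rows 268–385 and columns 214–356, which matches a rim height of 77 mm, so it has dropped over the pins. The punch top is visible inside at (285,350). Regrip and press home.

Request:
step_arm(
  commands=[
    [[0, 0, 0, 0, 0, 0], [0, 0, 0, 0, 0, 0], [0, 0, 0, 0, 0, 0], [0, 0, 0, 0, 0, 0], [0, 0, 0, 0, 0, 0], [0, 0, 0, 0, 0, 0], [0, 0, 0, 0, 0, 0], [0, 0, 0, 0, 0, 0]],
  ],
  grip=255,
)

```text
time: 20.55
eef_pos: [0.5821, 0.1472, 0.0404]
tool_rot: [-3.13, -0.268, -0.0]
contact_force: [0.5, 0.2, 1.1]
opening: 0.051
```

Request:
step_arm(
  commands=[
    [[0, 0, 0.1, 0, 0, 0], [0, 0, 0.1, 0, 0, 0], [0, 0, 0.1, 0, 0, 0], [0, 0, 0.1, 0, 0, 0], [0, 0, 0.1, 0, 0, 0], [0, 0, 0, 0, 0, 0], [0, 0, 0, 0, 0, 0], [0, 0, 0, 0, 0, 0]],
  ],
)

```text
time: 21.22
eef_pos: [0.5821, 0.1472, 0.0355]
tool_rot: [-3.13, -0.268, -0.0]
contact_force: [-1.1, -0.5, 4.3]
opening: 0.0504
```

```bash
python3 - <<'E'
from h import *
o=get_obs();print(o['contact_force'],o['ft_torque'],o['joints'][5],o['eef_pos'])
E
```

```text
[-1.05696117 -0.53214056  4.25568278] [-0.01543683  0.22636116  0.01874174] 1.4299474543588508 [0.5820905  0.14720715 0.03545161]
```

Request:
step_arm(
  commands=[
    [[0, 0, 0.1, 0, 0, 0], [0, 0, 0.1, 0, 0, 0], [0, 0, 0.1, 0, 0, 0], [0, 0, 0.1, 0, 0, 0], [0, 0, 0, 0, 0, 0], [0, 0, 0, 0, 0, 0], [0, 0, 0, 0, 0, 0], [0, 0, 0, 0, 0, 0]],
  ],
)

```text
time: 21.88
eef_pos: [0.5822, 0.1472, 0.0336]
tool_rot: [3.13, 0.268, 0.001]
contact_force: [-10.7, -1.3, 23.4]
opening: 0.051
```

Request:
step_arm(
  commands=[
    [[0, 0, 0.1, 0, 0, 0], [0, 0, 0, 0, 0, 0], [0, 0, 0, 0, 0, 0], [0, 0, 0, 0, 0, 0], [0, 0, 0, 0, 0, 0], [0, 0, 0, 0, 0, 0], [0, 0, 0, 0, 0, 0], [0, 0, 0, 0, 0, 0]],
  ],
)

```text
time: 22.55
eef_pos: [0.5823, 0.1473, 0.0335]
tool_rot: [3.13, 0.269, 0.002]
contact_force: [-14.5, -2.0, 31.9]
opening: 0.0507
```

```bash
python3 - <<'E'
from h import *
s=snap('wrist','w8.png');o=get_obs();p=o['eef_pos']
print(p,o['opening'],o['contact_force'],o['ft_torque'])
for z in(.077,.074,.07): print(z,[proj(s,[.5815+a,.1472+b,z]).round(1).tolist() for a,b in((0,0),(.026,0),(-.026,0),(0,.026),(0,-.026))])
print(proj(s,[.5815,.1472,.09]))
im=s['pixels'][230:420,180:390]
cv2.imwrite('pics/c8.png',cv2.cvtColor(cv2.resize(im,None,fx=3,fy=3,interpolation=cv2.INTER_CUBIC),cv2.COLOR_RGB2BGR))
E
```

```text
[0.58227272 0.14726302 0.03350254] 0.05074549844472821 [-14.45030043  -1.00428373  29.52559272] [-0.39497348  3.14538469 -0.0349066 ]
0.077 [[281.3, 343.7], [353.4, 353.2], [207.2, 332.7], [295.0, 278.9], [269.6, 398.3]]
0.074 [[281.3, 338.1], [351.8, 347.6], [208.9, 327.4], [294.7, 274.5], [269.8, 392.2]]
0.07 [[281.3, 331.1], [349.8, 340.5], [211.0, 320.6], [294.3, 268.9], [270.1, 384.3]]
[281.30065448 370.79682686]
```

View pics/c8.png

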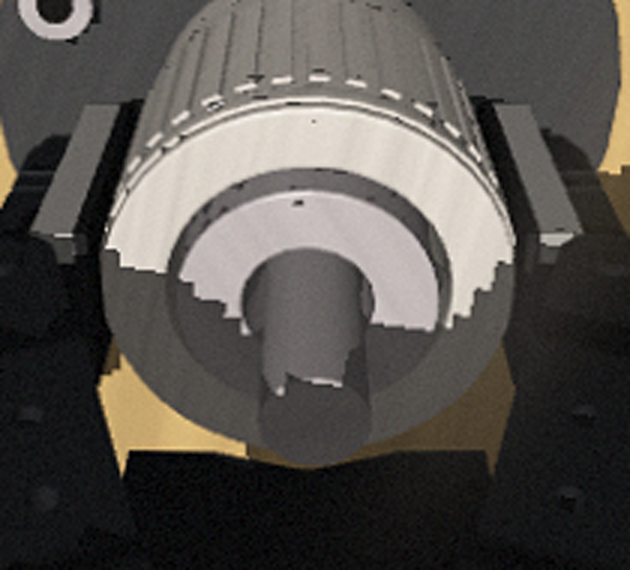

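The rim spans crop columns 103–515, 137 px wide against 138.8 px predicted at 70 mm. The punch top stands proud, and an extra 1 mm of push only raised the force, so the collar is on its stop. I'll ease the excess push slightly and check.

Request:
step_arm(
  commands=[
    [[0, 0, -0.1, 0, 0, 0], [0, 0, 0, 0, 0, 0], [0, 0, 0, 0, 0, 0], [0, 0, 0, 0, 0, 0], [0, 0, 0, 0, 0, 0], [0, 0, 0, 0, 0, 0], [0, 0, 0, 0, 0, 0], [0, 0, 0, 0, 0, 0]],
  ],
)

```text
time: 23.27
eef_pos: [0.5822, 0.1472, 0.0336]
tool_rot: [3.13, 0.269, 0.001]
contact_force: [-10.9, -0.9, 22.8]
opening: 0.0509
```

```bash
python3 -c "
from plant import *
finish_job();o=get_obs();print(o['time'],o['eef_pos'],o['contact_force'])"
```

```text
the job is handed in; nothing more can be done
the job is handed in; nothing more can be done
```

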